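# Slide the instrument tray into the tray holder's pocket

### The arm

A 7-joint arm with a two-finger parallel gripper is mounted at the origin on the work surface. World frame = base frame: x ahead of the robot, y to its left, z up, the work surface at z = 0. Lengths are in m, angles in rad, forces in N, time in s.
With the tool pointing down it reaches from about 0.35 to 0.9 m from the base axis. Payload 8.1 kg.
Tool frame: the origin (TCP) lies at the centre of the arm's flange, where the gripper is bolted on; the fingertips stand 178 mm ahead of it and the grasp point (between the pads) lies 159 mm ahead of it; z points along the fingers, y is the direction in which the jaws open and shut (so a half turn about z gives the same grasp; the last joint's range is limited). The gripper opens to 92 mm and grips with 3 to 60 N. Pads are 19 mm wide; open, the fingers measure 130 mm over their backs; the gripper's body (75 mm by 190 mm) begins 47 mm behind the grasp point.
Start: joints at [1.17, 0.434, 0.025, 1.573, -0.012, 1.134, -0.075], TCP at [0.183, -0.598, 0.405] pointing down, gripper open.
Joint ranges: [-2.62, 2.62], [-0.44, 2.09], [-1.27, 1.32], [0.08, 2.57], [-1.32, 4.46], [0.12, 2], [-2.74, 2.74]. Speed limits (rad/s): [2.22, 2.22, 3.01, 3.01, 3.14, 3.14, 3.14].

### API

Orientations are given as a rotation vector (axis times angle).
In Python, from cell import arm, get_image, camera_model gives the robot as it stands. The module is installed in compiled form; this text tells all that it offers.
- The arm moves only by the shell command python3 -m pendant 'ROWS' [FORCE]. ROWS is JSON, a list that holds one entry, the list of rows, each a list of 7 numbers: the shift along the tool's x, y, z in mm, then the turn, a rotation vector about the tool's x, y, z in rad, then the closure, from -1 (fully open) to 1 (shut). In form: [[[x, y, z, rx, ry, rz, hand], ...]]. A call has 1 to 20 rows; each row is the pose to reach, as a shift and turn from the pose commanded when the call began, along the tool's axes at that moment; what a row does not reach only later rows make up. A row lasts 1/8 s, in which the tool goes at most 62.5 mm and 10.7 degrees, less where a joint would pass 70% of its speed; a pose out of reach is approached as far as the arm can. A call with a gripper value outside its range is refused whole. The fingers move at their own pace and stop on an object; FORCE is the grip in N (left out, the last holds). Time passes only in rows, so rows that repeat a pose let the fingers close. It gives the time, the measured TCP pose, the force and the opening at its end, in the units of the state.
- arm.observe(): the state, without advancing time (a new reading comes with each control period).
- get_image(name): name is "scene" or "top" or "wrist"; returns the picture (400x640x3 uint8, red, green, blue); there is no depth.
- camera_model(name): a dict with "fx", "fy", "cx", "cy" (pixels), "k1" (the pictures are not rectified: a ray, as slopes to the right and down, at radius r is drawn at 1 + k1 r^2 times it, then the intrinsics apply), "position" and "orientation" of the camera in the world; the wrist camera has in their place "T_tool_cam" (4x4, takes a point from camera to tool coordinates, whose origin is the TCP and whose axes are the flange's). Camera axes: x right, y down, z forward; pixel columns grow to the right and rows downward; lengths in m; the calibration is good to about 2 mm. A picture is of the moment at which its call begins: read the wrist's pose just before it. camera_model takes no time and is no camera call.
- arm.sign_off(): hands the job in, once; it reports no verdict.
The state is a dict: "clock": time; "joints": joint angles; "dq": joint speeds; "joint_efforts": joint torques, N m; "position": TCP position; "ee_rot": TCP orientation; "force": force on the tool from outside, world axes, zero at the start; "ft_torque": the same for the moment, N m; "width": opening from 0.0 (shut) to 1.0 (fully open).
Only numpy, scipy, OpenCV 4.12 (cv2) and the standard library are available. Lean on these libraries where they do the work, as an engineer would, in place of code of your own. Each camera call takes 0.05 s, during which the arm holds its last target.

### The job

Pick up the small steel instrument tray by its carry bar, keeping it level, and set it down flat on the clear end of the tray-holder plate; do not carry it over the pocket or lower it in from above. Then slide it gently along the plate, without lifting it, until it drops fully home into the shallow pocket, lying level on the pocket's floor, and let go of it. Do not force it against the plate or its raised edge, and leave everything else on the table where it is.

Things in the scene. Friction and masses are not known exactly. Their poses are not given: they have to be found in the camera images.
- holder: Tray holder: a black rubber mat 158 x 346 x 4 mm fixed on the table; origin: mat centre at table height, x across, y along. A light metal plate lies on it, 121 (x) x 304 (y) mm, top 16 mm above the table. Only the mat is measured: the plate was laid by hand, square to the mat but shifted up to 8 mm along x and up to 8 mm along y, differently each time. It does not move when touched.
- pocket (a point): NOMINAL centre of the pocket's floor (mat frame x 0, y 75, z 11 mm; axes as the mat's): the true one is shifted with the plate, up to 8 mm in x and in y. The pocket is 87 (x) x 123 (y) mm and 5 mm deep, so the tray has 3 mm play in all each way. The fence is its +x wall; its other edges are nominally at mat x -43.5, y 13.5 and y 136.5, level with the plate's top.
- fence (a point): NOMINAL point on the inner face of the plate's raised edge (fence), at its top (mat frame x 43.5, y 0, z 28 mm); shifted with the plate. The fence runs along the plate's whole +x side, 12 mm above its top. A tray kept against it and slid in +y dips nose first when half over the pocket's edge, then its tail drops and its nose meets the far wall. Sliding takes 1 to 3 N; push with under 25 N.
- clear_end (a point): NOMINAL middle of the plate's flat clear end, on its top face (mat frame x -12, y -72, z 16 mm); a tray set down here, long side along y, is wholly on the plate, 5 mm or more from the fence and clear of the pocket, however the plate is shifted. The clear end nominally spans x -65.5 to 43.5, y -152 to 13.5.
- tray_center (a point): The loose steel instrument tray, 84 mm (its x) by 120 mm (its y), rim 14 mm high, 3 mm floor, 0.21 to 0.42 kg. This point is its centre, 7 mm above its underside; axes: x across, y along, z up. It may go into the pocket either way round, its long side along the holder's y. Three instruments are clipped in it.
- tray_bar (a point): Centre of the tray's carry bar, 38 mm above the tray's underside, straight above the tray's centre; same axes as the tray. The bar is 10 x 10 mm square, runs along the tray's x, with 62 mm clear between its two posts; grasp it from above, fingers closing along the tray's y (fingertips up to 20 mm below the bar's centre stay above the rim).
- drops_a: a small amber bottle, 30 mm across, 62 mm high; bystander, leave alone; origin at the centre of its underside
- drops_b: an amber bottle, 34 mm across, 70 mm high; bystander, leave alone; origin at the centre of its underside
- cup: a white rinsing cup, 68 mm across, 75 mm high; bystander, leave alone; origin at the centre of its underside
- dish: a steel bowl, 90 mm across, 30 mm high; bystander, leave alone; origin at the centre of its underside
- jar: a glass jar with a steel lid, 64 mm across, 75 mm high; bystander, leave alone; origin at the centre of its underside
- mirror: a dental mirror lying flat, 133 mm long, 8 mm high; bystander, leave alone; origin at the centre of its underside
- block: a white storage block 50 x 70 x 30 mm; bystander, leave alone; origin at the centre of its underside

How it is judged:
On the way, in this order (a step that is already met when the one before it is completed fails the run):
1. the tray lies flat on the clear end of the plate, clear of the pocket's middle (its centre at holder y -0.12 to -0.03) (y of tray_center in the frame of holder between -0.12 and -0.03 m and x of tray_center in the frame of holder between -0.04 and 0.04 m and z of tray_center in the frame of holder between 0.02 and 0.026 m and angle between tray_center's own z axis and vertical below 0.06 rad and contact force between tray and holder above 0.5 N), for 0.2 s.
2. the tray has been slid to the pocket's edge, still resting on the plate (its centre at holder y -0.015 to 0.055) (y of tray_center in the frame of holder between -0.015 and 0.055 m and z of tray_center in the frame of holder between 0.016 and 0.026 m and angle between tray_center's own z axis and vertical below 0.15 rad and contact force between tray and holder above 0.2 N), for 0.1 s.
At the end, for the whole second after the job is handed in: The tray rests level (within 0.025 rad) and still on the pocket's floor: its centre point 15.5 to 20 mm above the table and within 14 mm of the pocket's nominal centre along the holder's x and y (the pocket itself holds it to 3 mm) (x of tray_center in the frame of holder between -0.014 and 0.014 m and y of tray_center in the frame of holder between 0.061 and 0.089 m and z of tray_center in the frame of holder between 0.0155 and 0.02 m and angle between tray_center's own z axis and vertical below 0.025 rad and linear speed of tray below 0.01 m/s and angular speed of tray below 0.05 rad/s); the robot touches nothing.
It fails at once if the tray is pressed on or pushed against the holder with 25 N or more (contact force between tray and holder above 25 N).
It fails at once if the tray is lifted more than about 9 mm off the plate over the pocket (y of tray_center in the frame of holder between 0 and 0.21 m and x of tray_center in the frame of holder between -0.1 and 0.1 m and z of tray_center in the frame of holder above 0.032 m).
It fails at once if the tray is tipped by more than 0.3 rad (angle between tray_center's own z axis and vertical above 0.3 rad).
It fails at once if a bystander is moved by more than 20 mm (distance of any of drops_a, drops_b, cup, dish, jar, mirror, block from where it was at the start of the episode above 0.02 m).
It also fails if it takes over 64 s, if anything falls off the work surface, if the arm or the gripper's body presses on something with over 40 N, if the wrist force passes 120 N, or if a joint passes its speed limit or range.

## Working session

There is one attempt and no reset: what is moved stays moved. The work goes in short steps, Python scripts to look and compute and a shell command to move; the robot and the scene stay as the last step left them, time stands still between calls to the robot, and variables do not carry over. Pictures are saved under pics/ and viewed, and the job is handed in when it is done.

```bash
mkdir -p pics; ls; cat > h.py <<'E'
import numpy as np, cv2
from scipy.spatial.transform import Rotation as R
from cell import arm,get_image,camera_model
def cam(name,st=None):
    m=camera_model(name)
    if name=='wrist':
        T=np.eye(4);T[:3,:3]=R.from_rotvec(st['ee_rot']).as_matrix();T[:3,3]=st['position']
        C=T@np.array(m['T_tool_cam']);return m,C[:3,:3],C[:3,3]
    o=np.array(m['orientation'])
    Rm=o if o.shape==(3,3) else R.from_rotvec(o).as_matrix()
    return m,Rm,np.array(m['position'])
def ray(c,uv):
    m,Rm,p=c
    uv=np.atleast_2d(np.array(uv,float))
    K=np.array([[m['fx'],0,m['cx']],[0,m['fy'],m['cy']],[0,0,1]])
    n=cv2.undistortPoints(uv.reshape(-1,1,2),K,np.array([m['k1'],0,0,0,0.])).reshape(-1,2)
    d=np.c_[n,np.ones(len(n))]@Rm.T
    return p,d
def onplane(c,uv,z):
    p,d=ray(c,uv);return p+d*((z-p[2])/d[:,2])[:,None]
def proj(c,X):
    m,Rm,p=c
    K=np.array([[m['fx'],0,m['cx']],[0,m['fy'],m['cy']],[0,0,1]])
    q=(np.atleast_2d(X)-p)@Rm
    n=q[:,:2]/q[:,2:];r2=(n**2).sum(1,keepdims=True);n=n*(1+m['k1']*r2)
    return n*[m['fx'],m['fy']]+[m['cx'],m['cy']]
def save(name,im): cv2.imwrite('pics/'+name+'.png',cv2.cvtColor(im,cv2.COLOR_RGB2BGR))
E
python3 - <<'E'
from h import *
st=arm.observe();print(st)
for n in('top','scene','wrist'):
    im=get_image(n);save(n+'0',im);print(n,camera_model(n))
E
```

```text
pics
{'clock': 0.0, 'joints': array([ 1.17038492,  0.43521501,  0.02503488,  1.57409704, -0.0116087 ,
        1.13402338, -0.07513232]), 'dq': array([ 0.00110715, -0.00099286,  0.00049285,  0.00103076,  0.00065008,
       -0.00067129, -0.00140183]), 'joint_efforts': array([-2.82455294e-04, -6.67845941e+01,  9.84624512e-01, -3.14461684e+01,
       -6.06983900e-02,  4.30359878e-02,  1.41128753e-04]), 'position': array([ 0.18326371, -0.59727983,  0.40395046]), 'ee_rot': array([-3.10533517e+00, -4.65593148e-01,  6.22532745e-04]), 'force': array([-0.2353829 , -0.43080727, -0.67410592]), 'ft_torque': array([-0.02354153, -0.0370109 ,  0.01299998]), 'width': 1.0006098086559791}
top {'fx': 520.7171897502216, 'fy': 520.7171897502216, 'cx': 323.7251553552115, 'cy': 195.12383523231452, 'k1': -0.15152262657705554, 'position': array([0.4048409 , 0.04274177, 1.30221262]), 'orientation': array([-2.17922215,  2.12686207, -0.12420195])}
scene {'fx': 402.65218009011613, 'fy': 402.65218009011613, 'cx': 319.1083297463473, 'cy': 197.5829593719696, 'k1': -0.04244337669650322, 'position': array([1.23803953, 0.15557975, 0.69215507]), 'orientation': array([-1.63463933, -1.87775215,  0.8048158 ])}
wrist {'fx': 320.7671103870449, 'fy': 320.7671103870449, 'cx': 318.802912524008, 'cy': 193.2766833497626, 'k1': -0.0006017250059269908, 'T_tool_cam': array([[-1.36185568e-03, -9.69463472e-01, -2.45231977e-01,
         6.49054295e-02],
       [ 9.99998997e-01, -1.22497021e-03, -7.10716615e-04,
        -9.14242299e-04],
       [ 3.88611931e-04, -2.45232699e-01,  9.69464168e-01,
         2.01704511e-02],
       [ 0.00000000e+00,  0.00000000e+00,  0.00000000e+00,
         1.00000000e+00]])}
```

View pics/top0.png

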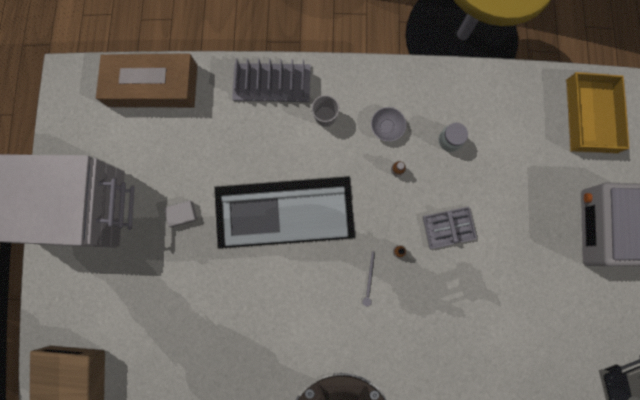

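View pics/scene0.png

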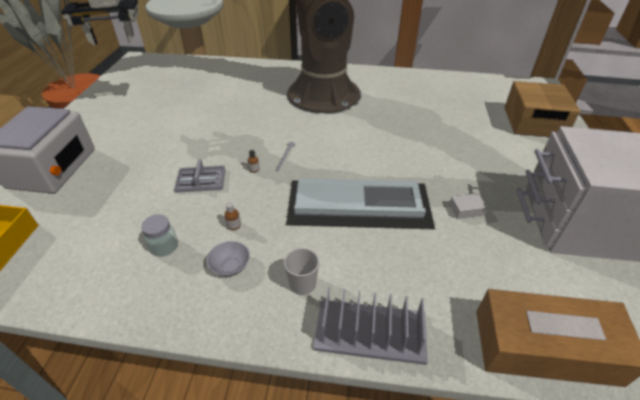

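View pics/wrist0.png

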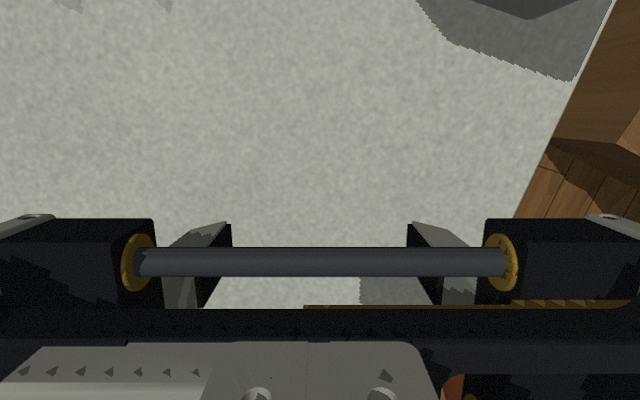

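```bash
python3 - <<'E'
from h import *
im=cv2.imread('pics/top0.png')
a=cv2.resize(im[165:260,205:365],None,fx=5,fy=5,interpolation=cv2.INTER_CUBIC)
b=cv2.resize(im[195:260,380:500],None,fx=6,fy=6,interpolation=cv2.INTER_CUBIC)
cv2.imwrite('pics/c1.png',a);cv2.imwrite('pics/c2.png',b)
c=cam('top')
g=im.max(2); m=(g<40).astype(np.uint8)
m[:150]=0;m[280:]=0;m[:,:205]=0;m[:,375:]=0
m=cv2.morphologyEx(m,cv2.MORPH_OPEN,np.ones((2,2)))
cs,_=cv2.findContours(m,cv2.RETR_EXTERNAL,cv2.CHAIN_APPROX_NONE)
k=max(cs,key=cv2.contourArea)
P=onplane(c,k[:,0,:].astype(float),0.004)[:,:2]
r=cv2.minAreaRect((P*1000).astype(np.float32));print('mat',r)
print(cv2.boxPoints(cv2.minAreaRect(k)))
E
```

```text
mat ((519.3490600585938, 153.2115936279297), (151.9739227294922, 340.5477600097656), 5.902484893798828)
[[214.55882 188.26472]
 [350.06467 177.84117]
 [354.6823  237.87059]
 [219.17648 248.29414]]
```

View pics/c1.png

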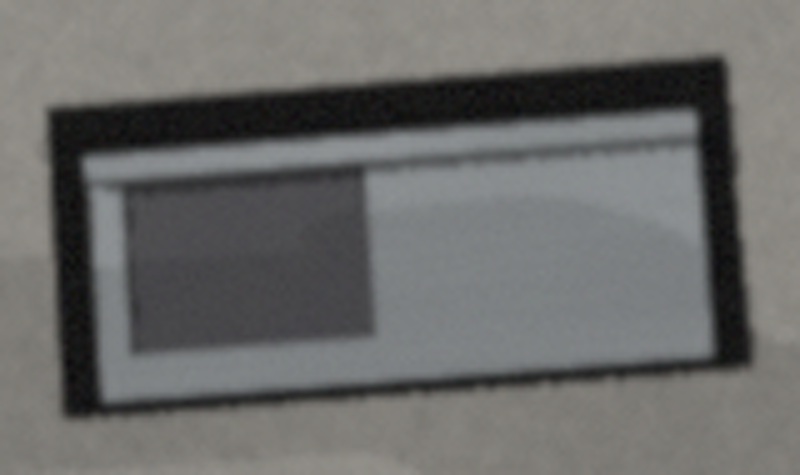

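View pics/c2.png

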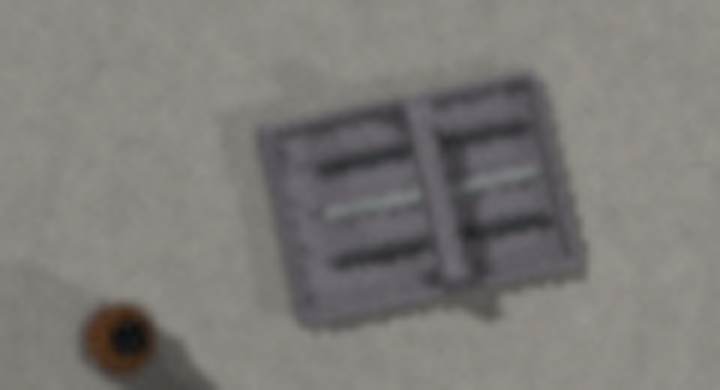

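```bash
python3 - <<'E'
from h import *
c=cam('top')
def cr(p,s,o): return (np.array(p,float)+0.5)/s-0.5+np.array(o)
t=onplane(c,cr([(258,128),(545,72),(585,270),(300,325)],6,(380,195)),.014)
print('tray',t.round(4),t.mean(0))
e=[(t[1]-t[0]),(t[2]-t[3]),(t[1]-t[2]),(t[0]-t[3])]
for v in e: print(np.linalg.norm(v),np.degrees(np.arctan2(v[1],v[0])))
b=onplane(c,cr([(418,100),(455,275)],6,(380,195)),.043);print('bar',b,b.mean(0),np.degrees(np.arctan2(*(b[0]-b[1])[[1,0]])))
o=np.array([.5193,.1532]);a=np.radians(5.9)
for a in (np.radians(5.0),np.radians(5.9)):
  Rz=np.array([[np.cos(a),-np.sin(a)],[np.sin(a),np.cos(a)]])
  f=lambda P:(P[:,:2]-o)@Rz*1000
  print('mat',f(onplane(c,cr([(50,110),(722,60),(750,362),(66,413)],5,(205,165)),.004)).round(1).tolist())
  print('plate low-x',f(onplane(c,cr([(100,404),(715,358)],5,(205,165)),.016)).round(1).tolist())
  print('fence top edges', f(onplane(c,cr([(82,155),(697,110)],5,(205,165)),.028)).round(1).tolist(),f(onplane(c,cr([(90,183),(697,140)],5,(205,165)),.028)).round(1).tolist())
  print('pocket',f(onplane(c,cr([(132,352),(374,335),(365,175),(128,190)],5,(205,165)),.016)).round(1).tolist())
for n,p,z in [('drops_b',(399,168),.06),('drops_a',(400,251),.06),('mirror1',(372,252),.005),('mirror2',(367,302),.005)]:print(n,onplane(c,[p],z))
E
```

```text
tray [[ 0.519  -0.1914  0.014 ]
 [ 0.5451 -0.313   0.014 ]
 [ 0.4626 -0.3296  0.014 ]
 [ 0.4378 -0.2093  0.014 ]] [ 0.49114161 -0.26081458  0.014     ]
0.12436610706403986 -77.88254815878268
0.12276539140317115 -78.32200941801642
0.08417753961718037 11.3627293830591
0.08323010506007104 12.458584148825986
bar [[ 0.52933476 -0.25201652  0.043     ]
 [ 0.45836517 -0.26721652  0.043     ]] [ 0.49384996 -0.25961652  0.043     ] 12.088760032973319
mat [[78.0, 174.5], [81.7, -167.3], [-71.1, -170.9], [-75.7, 172.3]]
plate low-x [[-72.7, 152.5], [-68.5, -153.1]]
fence top edges [[50.7, 154.1], [53.7, -152.0]] [[36.4, 150.6], [38.8, -151.0]]
pocket [[-47.8, 135.3], [-46.6, 14.4], [33.2, 14.7], [33.2, 133.9]]
mat [[80.7, 173.2], [79.0, -168.6], [-73.8, -169.7], [-73.0, 173.5]]
plate low-x [[-70.3, 153.7], [-70.9, -152.0]]
fence top edges [[53.1, 153.3], [51.3, -152.8]] [[38.8, 150.0], [36.4, -151.6]]
pocket [[-45.7, 136.1], [-46.4, 15.2], [33.5, 14.2], [35.3, 133.4]]
drops_b [[ 0.63027577 -0.12524514  0.06      ]]
drops_a [[ 0.42988629 -0.129251    0.06      ]]
mirror1 [[ 0.4270711  -0.06709093  0.005     ]]
mirror2 [[ 0.30365848 -0.05693928  0.005     ]]
```

```bash
cat >> h.py <<'E'
def go(P,yaw,start=None):
    st=arm.observe() if start is None else start
    R0=R.from_rotvec(st['ee_rot']).as_matrix()
    d=R0.T@(np.array(P)-st['position'])*1000
    y=np.radians(yaw);x=np.array([np.cos(y),np.sin(y),0]);z=np.array([0,0,-1.]);Rt=np.c_[x,np.cross(z,x),z]
    return d.round(1),R.from_matrix(R0.T@Rt).as_rotvec().round(4)
E
python3 -c "
from h import *
print(go([.49,-.26,.34],12.1))"
```

```text
(array([ 392.2, -232.5,   64.3]), array([-0.0012,  0.0002,  0.0865]))
```

```bash
python3 -m pendant '[[[392,-232.5,0,0,0,0.0865,-1],[392,-232.5,0,0,0,0.0865,-1],[392,-232.5,0,0,0,0.0865,-1],[392,-232.5,20,0,0,0.0865,-1],[392,-232.5,40,0,0,0.0865,-1],[392,-232.5,64,0,0,0.0865,-1],[392,-232.5,64,0,0,0.0865,-1],[392,-232.5,64,0,0,0.0865,-1],[392,-232.5,64,0,0,0.0865,-1],[392,-232.5,64,0,0,0.0865,-1],[392,-232.5,64,0,0,0.0865,-1]]]'
python3 - <<'E'
from h import *
st=arm.observe();im=get_image('wrist');save('w1',im);print(st['position'],st['ee_rot'],st['clock'])
np.save('w1.npy',np.r_[st['position'],st['ee_rot']])
E
```

```text
clock: 1.52
position: [0.4891, -0.2616, 0.3411]
ee_rot: [3.124, 0.327, 0.0]
force: [-0.0, -0.0, 0.0]
width: 0.999
[ 0.48911666 -0.26163356  0.34111818] [3.12361076e+00 3.27326399e-01 1.25179472e-04] 1.525
```

View pics/w1.png

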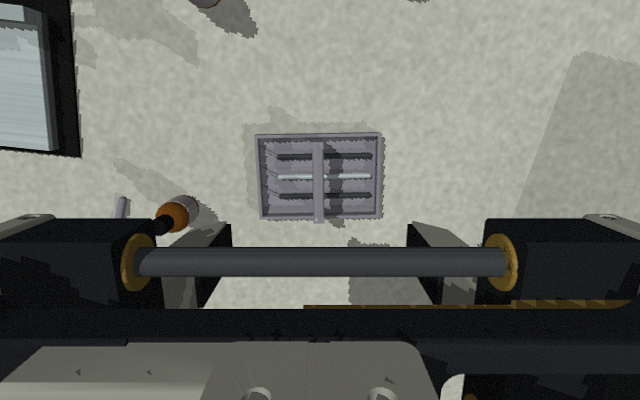

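```bash
python3 - <<'E'
from h import *
v=np.load('w1.npy');st=dict(position=v[:3],ee_rot=v[3:]);c=cam('wrist',st)
b=onplane(c,[(319,142),(319,221)],.043);print(b,b.mean(0),np.degrees(np.arctan2(*(b[0]-b[1])[[1,0]])),np.linalg.norm(b[0]-b[1]))
t=onplane(c,[(256,134),(381,132),(383,217),(261,219)],.014);print(t,t.mean(0))
for p,q in((0,3),(1,2)): print(np.degrees(np.arctan2(*(t[p]-t[q])[[1,0]])))
for p,q in((0,1),(3,2)): print(90+np.degrees(np.arctan2(*(t[q]-t[p])[[1,0]])))
P=[.5*(b.mean(0)[0]+t.mean(0)[0]),.5*(b.mean(0)[1]+t.mean(0)[1]),.199];print(P,go(P,12))
E
```

```text
[[ 0.52807403 -0.25280427  0.043     ]
 [ 0.45804004 -0.26755649  0.043     ]] [ 0.49305704 -0.26018038  0.043     ] 11.895097976388948 0.07157085831711103
[[ 0.52062615 -0.19369698  0.014     ]
 [ 0.54670011 -0.30857925  0.014     ]
 [ 0.46560178 -0.33179457  0.014     ]
 [ 0.43825198 -0.21204293  0.014     ]] [ 0.492795   -0.26152843  0.014     ]
12.555700254939959
15.974372947047668
12.787359723561664
12.864999890221142
[np.float64(0.49292602077520176), np.float64(-0.26085440426245887), 0.199] (array([  3.7,   0. , 142.2]), array([ 0.0008, -0.0002, -0.0005]))
```

Yaw is about 12.3°, and the bar centre sits at about (0.493, -0.2605). I'll descend and then grip.

```bash
python3 -m pendant '[[[3.7,0,40,0,0,-0.005,-1],[3.7,0,80,0,0,-0.005,-1],[3.7,0,110,0,0,-0.005,-1],[3.7,0,130,0,0,-0.005,-1],[3.7,0,141,0,0,-0.005,-1],[3.7,0,141,0,0,-0.005,-1],[3.7,0,141,0,0,-0.005,-1],[3.7,0,141,0,0,-0.005,0.3],[3.7,0,141,0,0,-0.005,0.8],[3.7,0,141,0,0,-0.005,1],[3.7,0,141,0,0,-0.005,1],[3.7,0,141,0,0,-0.005,1],[3.7,0,141,0,0,-0.005,1]]]' 30
python3 - <<'E'
from h import *
st=arm.observe();im=get_image('wrist');save('w2',im);print(st)
E
```

```text
clock: 3.2
position: [0.4935, -0.2595, 0.1997]
ee_rot: [3.123, 0.339, -0.0]
force: [0.6, 0.5, 0.5]
width: 0.394
{'clock': 3.2, 'joints': array([ 0.4643338 ,  0.58200514, -0.10581988,  1.93141095,  0.09834655,
        0.633061  , -1.05814136]), 'dq': array([ 0.00173245,  0.00031152, -0.00052235, -0.00012093,  0.00173627,
       -0.0002864 , -0.00086995]), 'joint_efforts': array([-1.68935774e-03, -6.66079330e+01, -1.08419750e+00, -2.05190080e+01,
       -3.26443592e-02, -5.03334089e-02, -5.93366644e-05]), 'position': array([ 0.49353192, -0.25948139,  0.19971992]), 'ee_rot': array([ 3.12323107e+00,  3.38938444e-01, -2.50178373e-05]), 'force': array([0.58411082, 0.53101198, 0.54907188]), 'ft_torque': array([ 0.02602432, -0.00088333, -0.00706697]), 'width': 0.393641578662617}
```

View pics/w2.png

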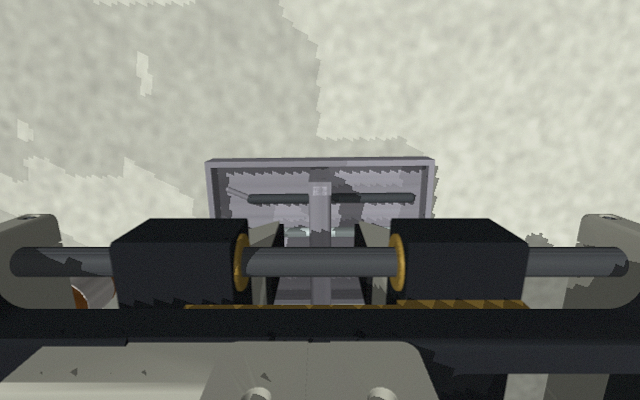

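Still closing: the pads are either side of the bar (columns 285 and 355). I'll let it shut fully.

```bash
python3 -m pendant '[[[0,0,0,0,0,0,1],[0,0,0,0,0,0,1],[0,0,0,0,0,0,1],[0,0,0,0,0,0,1],[0,0,0,0,0,0,1],[0,0,0,0,0,0,1]]]'
python3 - <<'E'
from h import *
st=arm.observe();print(st['position'],st['width']*92)
print(go([.4935,-.2595,.29],12.4))
E
```

```text
clock: 4.0
position: [0.4935, -0.2595, 0.1997]
ee_rot: [3.123, 0.339, 0.0]
force: [0.1, -0.9, -0.6]
width: 0.102
[ 0.49354431 -0.25954259  0.19972985] 9.348185148827561
(array([ -0. ,  -0. , -90.3]), array([ 0.0001, -0.    , -0.0003]))
```

```bash
python3 -m pendant '[[[0,0,-5,0,0,0,1],[0,0,-15,0,0,0,1],[0,0,-35,0,0,0,1],[0,0,-60,0,0,0,1],[0,0,-85,0,0,0,1],[0,0,-110,0,0,0,1],[0,0,-120,0,0,0,1],[0,0,-120,0,0,0,1],[0,0,-120,0,0,0,1]]]'
python3 - <<'E'
from h import *
st=arm.observe();print(st['position'],st['force'],st['ft_torque'],st['width']*92)
print(go([.36,.05,.32],5.7))
save('w3',get_image('wrist'))
E
```

```text
clock: 5.12
position: [0.4932, -0.2593, 0.3188]
ee_rot: [-3.122, -0.339, 0.002]
force: [0.1, -0.9, -4.9]
width: 0.107
[ 0.49315605 -0.25926169  0.31878252] [ 0.08137753 -0.86812326 -4.85042936] [0.01195505 0.09314901 0.03625826] 9.85423952702126
(array([ -63.7, -330.6,   -0.8]), array([-0.0009,  0.0014,  0.1168]))
```

View pics/w3.png

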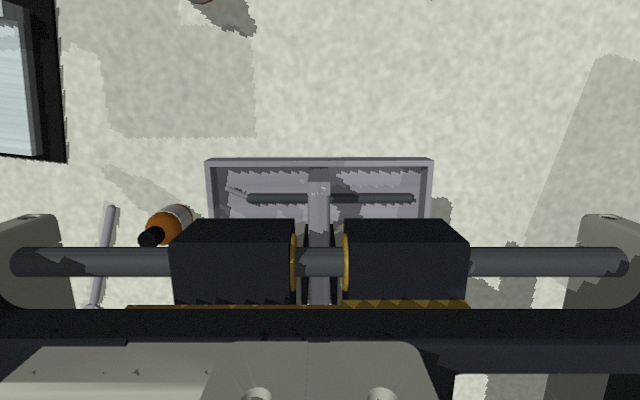

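```bash
python3 -m pendant '[[[-8,-40,0,0,0,0.02,1],[-17,-85,0,0,0,0.04,1],[-26,-135,0,0,0,0.06,1],[-36,-185,0,0,0,0.08,1],[-45,-235,0,0,0,0.1,1],[-55,-285,0,0,0,0.117,1],[-62,-320,0,0,0,0.117,1],[-64,-330,0,0,0,0.117,1],[-64,-330,0,0,0,0.117,1],[-64,-330,0,0,0,0.117,1],[-64,-330,0,0,0,0.117,1]]]'
python3 - <<'E'
from h import *
st=arm.observe();print(st['position'],st['ee_rot'],st['force'])
np.save('w4.npy',np.r_[st['position'],st['ee_rot']])
save('w4',get_image('wrist'))
E
```

```text
clock: 6.55
position: [0.3606, 0.0482, 0.3196]
ee_rot: [3.138, 0.153, -0.0]
force: [0.4, 0.0, -4.1]
width: 0.103
[0.36061586 0.04824411 0.31959101] [ 3.13771550e+00  1.52794359e-01 -3.32346572e-04] [ 0.37075795  0.04537794 -4.11592556]
```

View pics/w4.png

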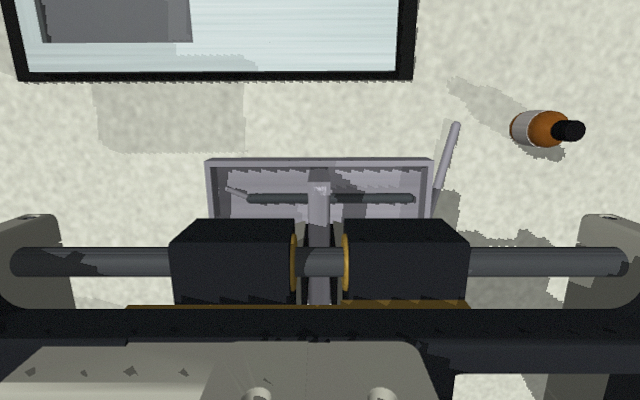

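```bash
python3 - <<'E'
import cv2
im=cv2.imread('pics/w4.png')
cv2.imwrite('pics/c4.png',cv2.resize(im[0:95,0:220],None,fx=3.6,fy=6,interpolation=cv2.INTER_CUBIC))
cv2.imwrite('pics/c5.png',cv2.resize(im[0:95,330:430],None,fx=6,fy=6,interpolation=cv2.INTER_CUBIC))
E
```

```text
(no output)
```

View pics/c4.png

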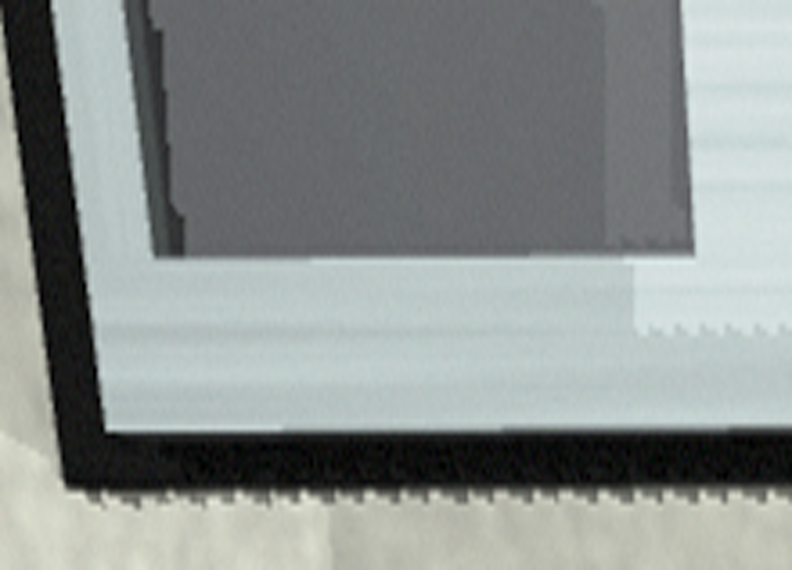

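View pics/c5.png

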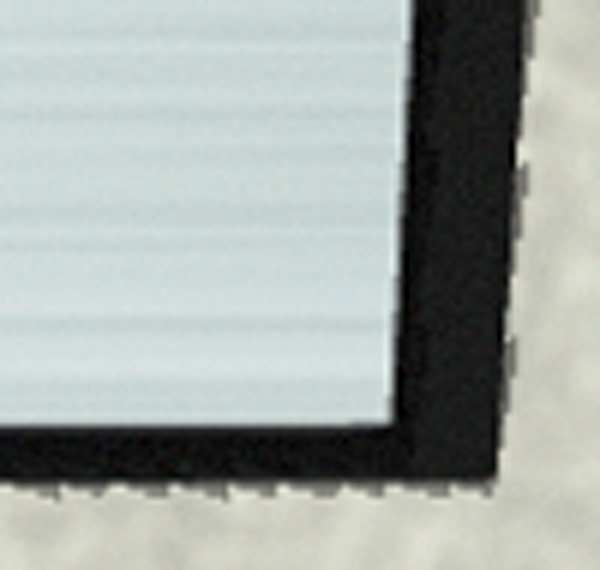

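```bash
python3 - <<'E'
from h import *
v=np.load('w4.npy');st=dict(position=v[:3],ee_rot=v[3:]);c=cam('wrist',st)
pl=onplane(c,[(29,71.8),(395.5,70.8)],.016)[:,:2]
pk=onplane(c,[(43,42.6),(193,42.6)],.016)[:,:2]
mt=onplane(c,[(18,81),(412.3,80)],.004)[:,:2]
yaw=lambda p:np.degrees(np.arctan2(*(p[0]-p[1])[[1,0]]))-90
for p in(pl,pk,mt):print(p.round(4).tolist(),yaw(p),np.linalg.norm(p[0]-p[1]))
a=np.radians((yaw(pl)+yaw(mt))/2);Rz=np.array([[np.cos(a),-np.sin(a)],[np.sin(a),np.cos(a)]])
o=mt.mean(0)+Rz@[.079,0];print('mat o',o)
print('plate',((pl-o)@Rz*1000).round(1),'pocket',((pk-o)@Rz*1000).round(1))
E
```

```text
[[0.4342, 0.2986], [0.4641, -0.0049]] 5.63499407780526 0.30493759394401815
[[0.4581, 0.2844], [0.4697, 0.1626]] 5.47636095465154 0.12230751673726728
[[0.426, 0.3194], [0.4597, -0.0232]] 5.626661424072708 0.34423568644368835
mat o [0.52148128 0.15583427]
plate [[ -72.9  150.6]
 [ -72.8 -154.3]] pocket [[-50.5 134.2]
 [-50.8  11.8]]
```

```bash
python3 -c "
from h import *
print(go([.5158,.0809,.25],5.6))"
```

```text
(array([157.7, -17.3,  69.6]), array([ 0.0001,  0.0002, -0.0002]))
```

```bash
python3 -m pendant '[[[30,-3,0,0,0,0,1],[70,-8,0,0,0,0,1],[110,-12,0,0,0,0,1],[140,-16,10,0,0,0,1],[155,-17.3,30,0,0,0,1],[157.7,-17.3,50,0,0,0,1],[157.7,-17.3,65,0,0,0,1],[157.7,-17.3,70,0,0,0,1],[157.7,-17.3,70,0,0,0,1],[157.7,-17.3,70,0,0,0,1],[157.7,-17.3,70,0,0,0,1]]]'
python3 - <<'E'
from h import *
st=arm.observe();print(st['position'],st['force'],go([.5158,.0809,.2157],5.6))
np.save('w5.npy',np.r_[st['position'],st['ee_rot']])
save('w5',get_image('wrist'));t=get_image('top');save('t5',cv2.resize(t[140:280,190:400],None,fx=3.8,fy=3.8))
E
```

```text
clock: 7.98
position: [0.5156, 0.082, 0.2504]
ee_rot: [-3.138, -0.156, -0.002]
force: [-0.9, -1.0, -3.5]
width: 0.103
[0.51561206 0.08199308 0.25035779] [-0.90155724 -0.95477703 -3.47873125] (array([ 0. ,  1.1, 34.7]), array([-0.    , -0.0012,  0.0015]))
```

View pics/w5.png

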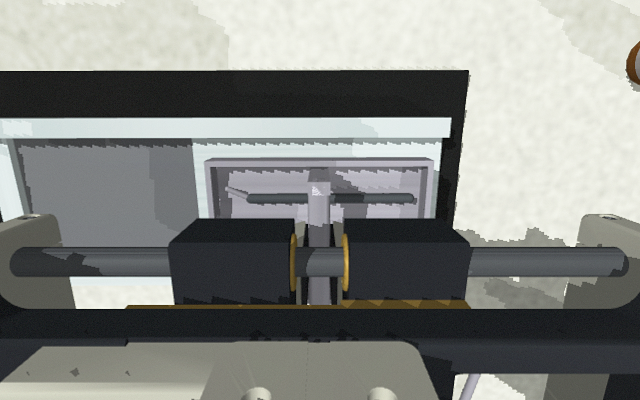

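View pics/t5.png

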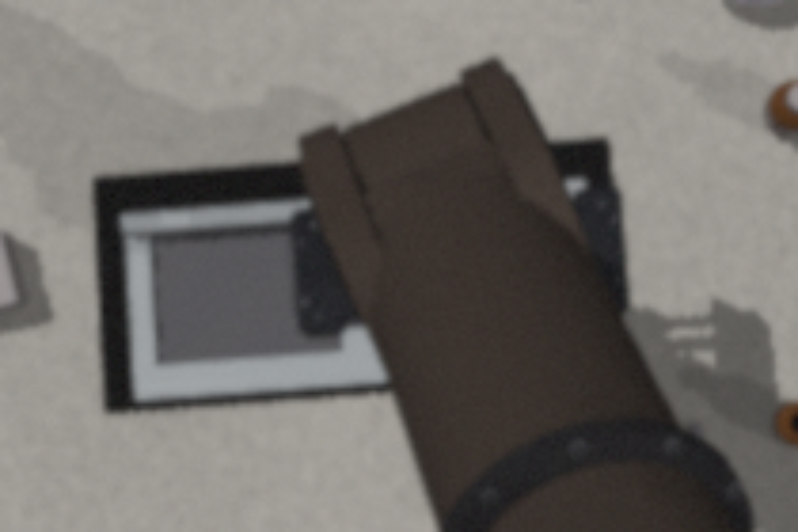

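```bash
python3 - <<'E'
from h import *
v=np.load('w5.npy');st=dict(position=v[:3],ee_rot=v[3:]);c=cam('wrist',st)
a=np.radians(5.6);Rz=np.array([[np.cos(a),-np.sin(a)],[np.sin(a),np.cos(a)]]);o=np.array([.5215,.1558])
f=lambda uv,z:((onplane(c,uv,z)[:,:2]-o)@Rz*1000).round(1).tolist()
print('fence in',f([(30,138),(445,138)],.028),'out',f([(30,118),(445,118)],.028))
print('mat far',f([(10,71),(468,71)],.004))
print('tray front outer',f([(206,159),(433,159)],.0647),'tcp',((st['position'][:2]-o)@Rz*1000))
im=cv2.imread('pics/w5.png');cv2.imwrite('pics/c6.png',cv2.resize(im[100:220,150:460],None,fx=2.5,fy=4.5,interpolation=cv2.INTER_CUBIC))
E
```

```text
fence in [[36.3, 108.2], [36.3, -150.6]] out [[48.4, 105.5], [48.4, -149.4]]
mat far [[78.4, 133.2], [78.4, -170.9]]
tray front outer [[28.3, -13.5], [28.3, -131.1]] tcp [-13.06212991 -72.88010741]
```

View pics/c6.png

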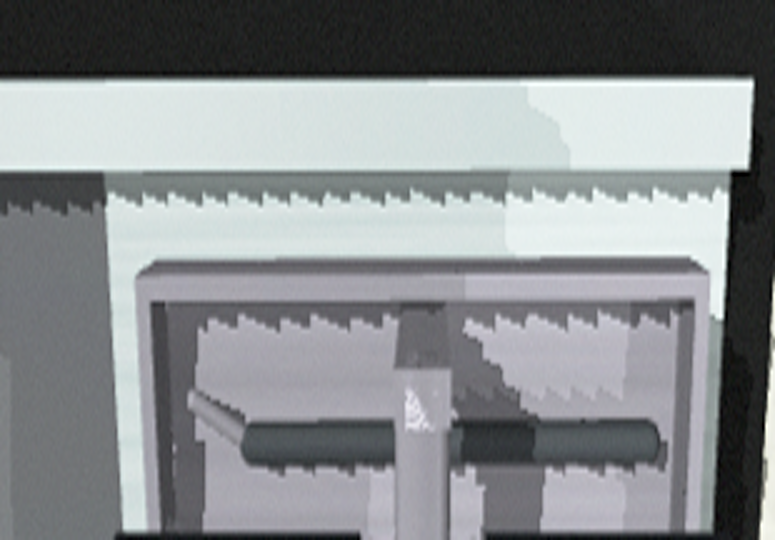

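```bash
python3 -m pendant '[[[0,1,12,0,0,0,1],[0,1,24,0,0,0,1],[0,1,30,0,0,0,1],[0,1,32,0,0,0,1],[0,1,32.5,0,0,0,1],[0,1,32.5,0,0,0,1],[0,1,32.5,0,0,0,1]]]'
python3 -m pendant '[[[0,0,0.3,0,0,0,1],[0,0,0.6,0,0,0,1],[0,0,0.6,0,0,0,1]]]'
```

```text
clock: 8.95
position: [0.5157, 0.081, 0.2175]
ee_rot: [-3.138, -0.156, -0.001]
force: [0.4, -0.1, -3.6]
width: 0.106
clock: 9.32
position: [0.5155, 0.0809, 0.2166]
ee_rot: [3.138, 0.156, -0.0]
force: [-0.8, 0.5, -3.8]
width: 0.102
```

```bash
python3 -m pendant '[[[0,0,0.2,0,0,0,1],[0,0,0.5,0,0,0,1],[0,0,0.5,0,0,0,1]]]'; python3 -m pendant '[[[0,0,0.2,0,0,0,1],[0,0,0.5,0,0,0,1],[0,0,0.5,0,0,0,1]]]'
```

```text
clock: 9.7
position: [0.5155, 0.0809, 0.2161]
ee_rot: [3.138, 0.156, -0.0]
force: [0.7, -0.9, -3.9]
width: 0.104
clock: 10.07
position: [0.5156, 0.0809, 0.2157]
ee_rot: [3.138, 0.156, 0.0]
force: [0.1, 0.1, -1.7]
width: 0.107
```

```bash
python3 -m pendant '[[[0,0,0.2,0,0,0,1],[0,0,0.2,0,0,0,1],[0,0,0.2,0,0,0,1]]]'
```

```text
clock: 10.45
position: [0.5156, 0.0809, 0.2156]
ee_rot: [3.138, 0.156, 0.0]
force: [-1.5, -0.5, 3.0]
width: 0.106
```

```bash
python3 -m pendant '[[[0,0,-0.15,0,0,0,1],[0,0,-0.15,0,0,0,1],[1,0,-0.15,0,0,0,1],[2,0,-0.15,0,0,0,1],[3,0,-0.15,0,0,0,1],[4,0,-0.15,0,0,0,1],[5,0,-0.15,0,0,0,1],[5.5,0,-0.15,0,0,0,1],[5.5,0,-0.15,0,0,0,1]]]'
python3 -m pendant '[[[0.3,0,0,0,0,0,1],[0.6,0,0,0,0,0,1],[0.6,0,0,0,0,0,1]]]'
```

```text
clock: 11.58
position: [0.5202, 0.0815, 0.2155]
ee_rot: [3.137, 0.156, -0.003]
force: [-6.4, 0.3, 8.0]
width: 0.104
clock: 11.95
position: [0.5206, 0.0816, 0.2155]
ee_rot: [3.137, 0.156, -0.004]
force: [-6.0, -0.1, 7.7]
width: 0.103
```

```bash
python3 -m pendant '[[[0,0,-0.2,0,0,0,1],[0,0,-0.4,0,0,0,1],[0,0,-0.4,0,0,0,1]]]'
python3 - <<'E'
from h import *
st=arm.observe();np.save('w6.npy',np.r_[st['position'],st['ee_rot']]);im=get_image('wrist');save('w6',im);print(st)
cv2.imwrite('pics/c7.png',cv2.cvtColor(cv2.resize(im[80:220,150:460],None,fx=2.5,fy=4,interpolation=cv2.INTER_CUBIC),cv2.COLOR_RGB2BGR))
E
```

```text
clock: 12.32
position: [0.5218, 0.0816, 0.2157]
ee_rot: [-3.138, -0.156, -0.0]
force: [0.2, 0.0, -3.3]
width: 0.107
{'clock': 12.325, 'joints': array([-0.09485318,  0.53157173, -0.21834266,  1.98761987,  0.18461934,
        0.64071471, -1.90403125]), 'dq': array([-0.00115354, -0.00270861,  0.00075175, -0.00034706, -0.0007767 ,
        0.0031913 , -0.00113531]), 'joint_efforts': array([-1.80750887e-02, -6.45916843e+01, -2.89414287e+00, -2.14086860e+01,
        5.09999780e-03, -7.07705179e-02,  3.46230358e-03]), 'position': array([0.52184164, 0.08158754, 0.21574967]), 'ee_rot': array([-3.13759549e+00, -1.55703402e-01, -4.57575684e-04]), 'force': array([ 0.2211566 ,  0.0072195 , -3.28474545]), 'ft_torque': array([-0.04266672,  0.0436461 , -0.05570962]), 'width': 0.10701416943648902}
```

View pics/c7.png

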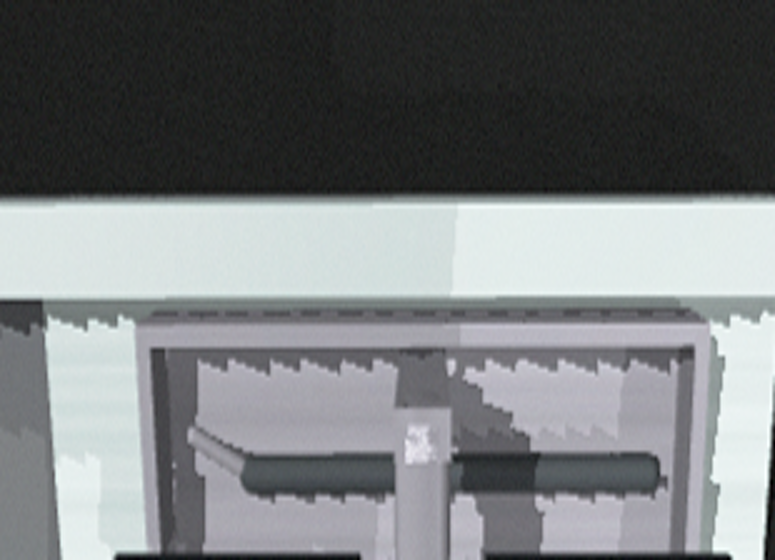

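```bash
python3 - <<'E'
from h import *
v=np.load('w6.npy');st=dict(position=v[:3],ee_rot=v[3:]);c=cam('wrist',st)
a=np.radians(5.6);Rz=np.array([[np.cos(a),-np.sin(a)],[np.sin(a),np.cos(a)]]);o=np.array([.5215,.1558])
f=lambda uv,z:((onplane(c,uv,z)[:,:2]-o)@Rz*1000).round(1).tolist()
print('tcp',((st['position'][:2]-o)@Rz*1000))
print('fence in',f([(170,80+298/4),(440,80+298/4)],.028),'out',f([(170,80+198/4)],.028))
print('tray front',f([(206,80+323/4),(433,80+322/4)],.030), 'tray top outer edge',f([(206,80+315/4)],.030))
E
```

```text
tcp [ -6.90186109 -73.89160853]
fence in [[36.4, 4.9], [36.4, -136.3]] out [[49.2, 3.4]]
tray front [[33.4, -14.4], [33.5, -132.2]] tray top outer edge [[34.4, -14.5]]
```

```bash
python3 -m pendant '[[[0.4,0,0,0,0,0,1],[0.4,0,0,0,0,0,1],[0.4,0,0,0,0,0,0.85],[0.4,0,0,0,0,0,0.65],[0.4,0,0,0,0,0,0.65],[0.4,0,0,0,0,0,0.65],[0.4,0,0,0,0,0,0.65],[0.4,0,0,0,0,0,0.65]]]' 20
python3 -m pendant '[[[0,-1,0,0,0,0,0.65],[0,-2,0,0,0,0,0.65],[0,-3,0,0,0,0,0.65],[0,-5,0,0,0,0,0.65],[0,-7,0,0,0,0,0.65],[0,-9,0,0,0,0,0.65],[0,-11,0,0,0,0,0.65],[0,-13,0,0,0,0,0.65],[0,-15,0,0,0,0,0.65]]]'
```

```text
clock: 13.38
position: [0.522, 0.0816, 0.216]
ee_rot: [3.138, 0.156, 0.0]
force: [1.0, -0.0, 0.5]
width: 0.176
clock: 14.5
position: [0.5205, 0.0967, 0.216]
ee_rot: [3.138, 0.156, -0.0]
force: [0.9, -2.3, 0.9]
width: 0.172
```

```bash
python3 -m pendant '[[[0,-2,0,0,0,0,0.65],[0,-4.5,0,0,0,0,0.65],[0,-7,0,0,0,0,0.65],[0,-9.5,0,0,0,0,0.65],[0,-12,0,0,0,0,0.65],[0,-14.5,0,0,0,0,0.65],[0,-17,0,0,0,0,0.65],[0,-19.5,0,0,0,0,0.65],[0,-22,0,0,0,0,0.65],[0,-24.5,0,0,0,0,0.65],[0,-27,0,0,0,0,0.65],[0,-29.5,0,0,0,0,0.65],[0,-32,0,0,0,0,0.65],[0,-34.5,0,0,0,0,0.65],[0,-37,0,0,0,0,0.65],[0,-39,0,0,0,0,0.65],[0,-40,0,0,0,0,0.65]]]'
python3 - <<'E'
from h import *
st=arm.observe();np.save('w7.npy',np.r_[st['position'],st['ee_rot']]);im=get_image('wrist');save('w7',im);print(st['position'],st['force'])
c=cam('wrist',st)
cv2.imwrite('pics/c8.png',cv2.cvtColor(cv2.resize(im[80:220,150:460],None,fx=2.5,fy=4,interpolation=cv2.INTER_CUBIC),cv2.COLOR_RGB2BGR))
E
```

```text
clock: 16.62
position: [0.5165, 0.1364, 0.216]
ee_rot: [3.138, 0.156, 0.0]
force: [0.2, -3.0, 3.0]
width: 0.174
[0.51653799 0.1364339  0.21598541] [ 0.18679681 -3.00026556  3.01910297]
```

View pics/c8.png

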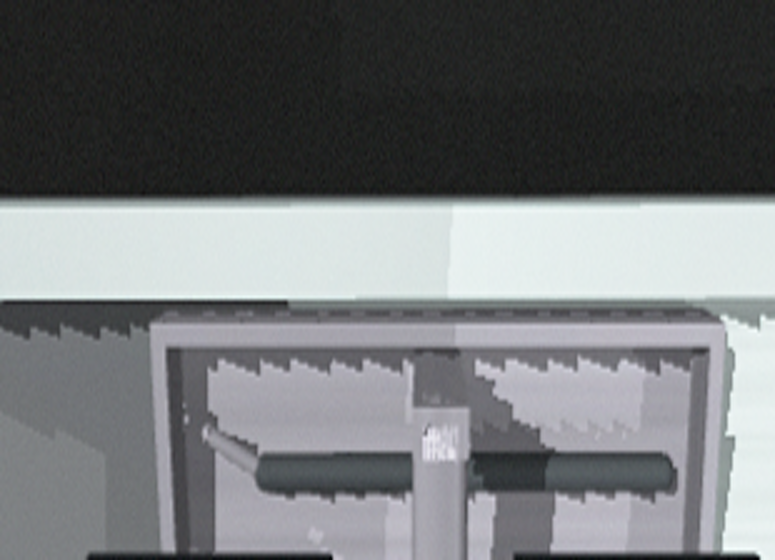

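View pics/w7.png

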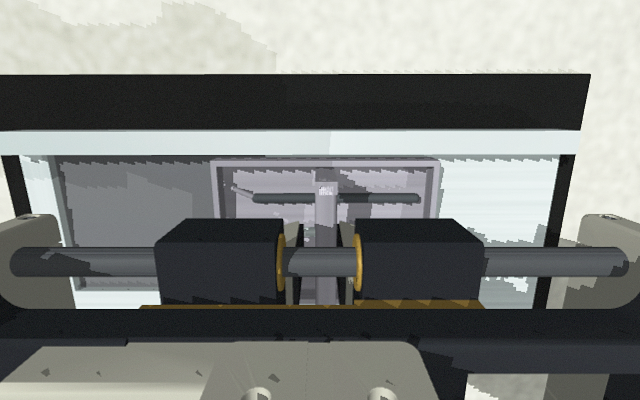

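```bash
python3 -m pendant '[[[0,-2,0,0,0,0,0.65],[0,-4,0,0,0,0,0.65],[0,-6,0,0,0,0,0.65],[0,-8,0,0,0,0,0.65],[0,-10,0,0,0,0,0.65],[0,-12,0,0,0,0,0.65],[0,-14,0,0,0,0,0.65],[0,-16,0,0,0,0,0.65],[0,-18,0,0,0,0,0.65],[0,-20,0,0,0,0,0.65],[0,-22,0,0,0,0,0.65],[0,-24,0,0,0,0,0.65],[0,-26,0,0,0,0,0.65],[0,-28,0,0,0,0,0.65],[0,-30,0,0,0,0,0.65]]]'
python3 -m pendant '[[[0,-1.5,0,0,0,0,0.65],[0,-3,0,0,0,0,0.65],[0,-4.5,0,0,0,0,0.65],[0,-6,0,0,0,0,0.65],[0,-7.5,0,0,0,0,0.65],[0,-9,0,0,0,0,0.65],[0,-10.5,0,0,0,0,0.65],[0,-12,0,0,0,0,0.65],[0,-12,0,0,0,0,0.65]]]'
python3 - <<'E'
from h import *
st=arm.observe();np.save('w8.npy',np.r_[st['position'],st['ee_rot']]);im=get_image('wrist');save('w8',im);print(st['position'],st['force'])
save('s8',get_image('scene')[120:260,240:480])
E
```

```text
clock: 18.55
position: [0.5135, 0.1663, 0.2159]
ee_rot: [3.138, 0.156, -0.0]
force: [-0.2, -1.2, -0.6]
width: 0.173
clock: 19.68
position: [0.5124, 0.1784, 0.216]
ee_rot: [-3.137, -0.156, -0.0]
force: [-0.7, -0.6, -0.0]
width: 0.175
[0.5123898  0.17838513 0.21600134] [-0.73825701 -0.64643819 -0.02004918]
```

View pics/w8.png

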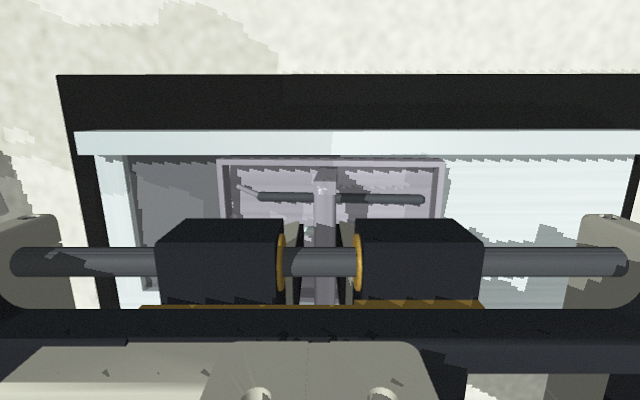

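View pics/s8.png

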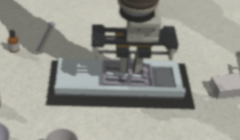

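```bash
python3 -m pendant '[[[0,-2,0,0,0,0,0.65],[0,-4,0,0,0,0,0.65],[0,-6,0,0,0,0,0.65],[0,-8,0,0,0,0,0.65],[0,-10,0,0,0,0,0.65],[0,-12,0,0,0,0,0.65],[0,-14,0,0,0,0,0.65],[0,-16,0,0,0,0,0.65],[0,-18,0,0,0,0,0.65],[0,-20,0,0,0,0,0.65]]]'
python3 -m pendant '[[[0,-2,0,0,0,0,0.65],[0,-4,0,0,0,0,0.65],[0,-6,0,0,0,0,0.65],[0,-8,0,0,0,0,0.65],[0,-10,0,0,0,0,0.65],[0,-12,0,0,0,0,0.65],[0,-14,0,0,0,0,0.65],[0,-16,0,0,0,0,0.65],[0,-18,0,0,0,0,0.65],[0,-20,0,0,0,0,0.65],[0,-22,0,0,0,0,0.65],[0,-24,0,0,0,0,0.65]]]'
python3 - <<'E'
from h import *
st=arm.observe();np.save('w9.npy',np.r_[st['position'],st['ee_rot']]);im=get_image('wrist');save('w9',im);print(st['position'],st['force'])
a=np.radians(5.6);Rz=np.array([[np.cos(a),-np.sin(a)],[np.sin(a),np.cos(a)]]);o=np.array([.5215,.1558])
print('tcp',((st['position'][:2]-o)@Rz*1000))
E
```

```text
clock: 21.02
position: [0.5104, 0.1982, 0.2159]
ee_rot: [3.138, 0.156, -0.0]
force: [0.3, -0.1, -1.6]
width: 0.176
clock: 22.52
position: [0.508, 0.222, 0.216]
ee_rot: [3.138, 0.156, -0.0]
force: [1.2, -2.9, -1.1]
width: 0.173
[0.50802798 0.22203095 0.21595535] [ 1.22544263 -2.93871555 -1.1238781 ]
tcp [-6.94471414 67.22949485]
```

View pics/w9.png

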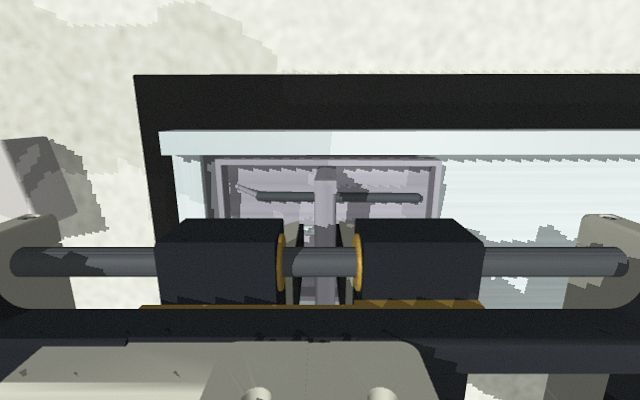

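```bash
python3 -m pendant '[[[0,-1,0,0,0,0,0.65],[0,-2,0,0,0,0,0.65],[0,-3,0,0,0,0,0.65],[0,-4,0,0,0,0,0.65],[0,-5,0,0,0,0,0.65],[0,-5,0,0,0,0,0.65]]]'
python3 -m pendant '[[[0,-0.5,0,0,0,0,0.65],[0,-1,0,0,0,0,0.65],[0,-1.5,0,0,0,0,0.65],[0,-1.5,0,0,0,0,0.65]]]'
python3 - <<'E'
from h import *
st=arm.observe();im=get_image('wrist');save('w10',im);print(st['position'],st['force'])
E
```

```text
clock: 23.32
position: [0.5075, 0.2271, 0.216]
ee_rot: [-3.138, -0.156, -0.0]
force: [-0.1, -0.7, -0.8]
width: 0.171
clock: 23.82
position: [0.5074, 0.2284, 0.216]
ee_rot: [-3.138, -0.156, -0.0]
force: [0.8, -1.4, -0.4]
width: 0.172
[0.50743283 0.22839863 0.215993  ] [ 0.84038196 -1.36929921 -0.44775729]
```

View pics/w10.png

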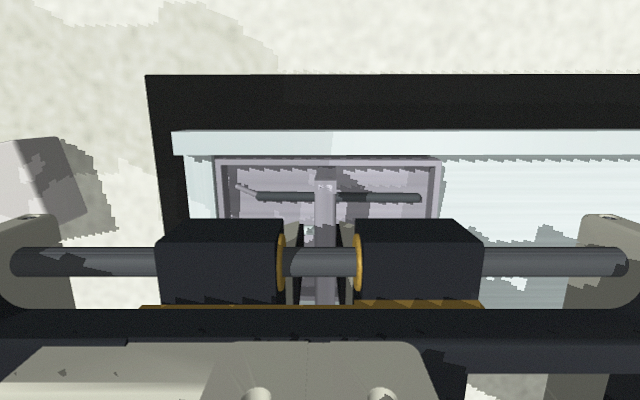

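```bash
for i in 1 2 3; do python3 -m pendant '[[[0,-0.5,0,0,0,0,0.65],[0,-0.5,0,0,0,0,0.65]]]'|grep -E 'pos|force'; done
python3 - <<'E'
from h import *
st=arm.observe();im=get_image('wrist');save('w11',im);print(st['position'],st['force'])
cv2.imwrite('pics/c11.png',cv2.cvtColor(cv2.resize(im[120:250,150:460],None,fx=2.5,fy=4,interpolation=cv2.INTER_CUBIC),cv2.COLOR_RGB2BGR))
E
```

```text
position: [0.5073, 0.2289, 0.216]
force: [-0.9, -0.6, -0.7]
position: [0.5073, 0.2295, 0.216]
force: [0.8, -1.3, -1.9]
position: [0.5072, 0.2299, 0.2159]
force: [0.1, -1.4, -1.0]
[0.50720897 0.22993797 0.2159393 ] [ 0.05117276 -1.44864396 -1.04205548]
```

View pics/c11.png

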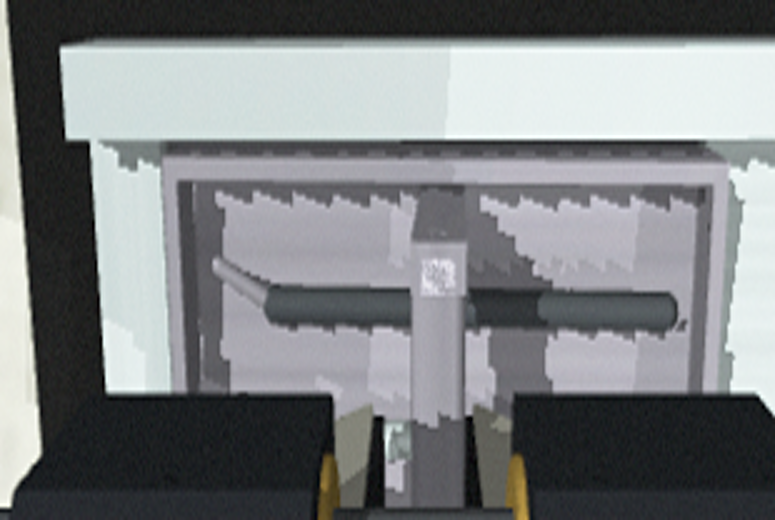

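```bash
for i in 1 2 3 4; do python3 -m pendant '[[[0,-0.4,0,0,0,0,0.65],[0,-0.4,0,0,0,0,0.65]]]'|grep -E 'pos|force'; done
python3 - <<'E'
from h import *
st=arm.observe();im=get_image('wrist');save('w12',im);print(st['position'],st['force'])
cv2.imwrite('pics/c12.png',cv2.cvtColor(cv2.resize(im[120:250,150:460],None,fx=2.5,fy=4,interpolation=cv2.INTER_CUBIC),cv2.COLOR_RGB2BGR))
E
```

```text
position: [0.5072, 0.2303, 0.216]
force: [-0.0, -1.4, -1.4]
position: [0.5072, 0.2307, 0.216]
force: [0.2, -1.4, -0.5]
position: [0.5072, 0.231, 0.216]
force: [-0.2, -3.2, -0.0]
position: [0.5071, 0.2314, 0.216]
force: [0.6, -2.1, 0.5]
[0.50712935 0.23144195 0.2160051 ] [ 0.62070262 -2.13503306  0.53098493]
```

View pics/c12.png

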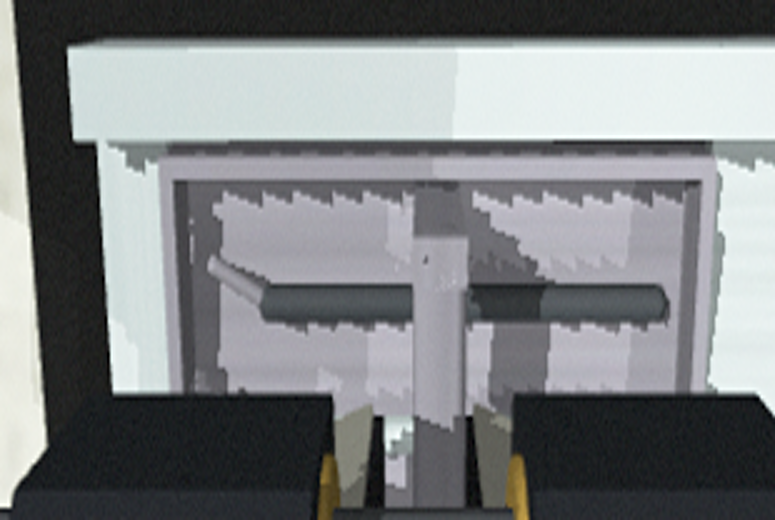

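```bash
python3 -m pendant '[[[0,1.5,0,0,0,0,0.65],[0,2.5,0,0,0,0,0.4],[0,2.5,0,0,0,0,0.2],[0,2.5,0,0,0,0,0.2],[0,2.5,0,0,0,0,0.2],[0,2.5,0,0,0,0,0.2]]]'
python3 -m pendant '[[[0,2,-10,0,0,0,0.2],[0,2,-30,0,0,0,0.2],[0,2,-60,0,0,0,0.2],[0,2,-90,0,0,0,0.2],[0,2,-120,0,0,0,0.2],[0,2,-130,0,0,0,0.2],[0,2,-130,0,0,0,0.2],[0,2,-130,0,0,0,0.2]]]'
python3 - <<'E'
from h import *
st=arm.observe();im=get_image('wrist');save('w13',im);print(st['position'],st['force']);np.save('w13.npy',np.r_[st['position'],st['ee_rot']])
E
```

```text
clock: 26.48
position: [0.5074, 0.229, 0.216]
ee_rot: [-3.138, -0.156, -0.0]
force: [-0.3, 0.3, -0.0]
width: 0.401
clock: 27.48
position: [0.5072, 0.2267, 0.3449]
ee_rot: [3.137, 0.156, -0.003]
force: [0.3, 0.3, -0.4]
width: 0.402
[0.5071995  0.22670694 0.34485266] [ 0.27907344  0.25102893 -0.42874152]
```

View pics/w13.png

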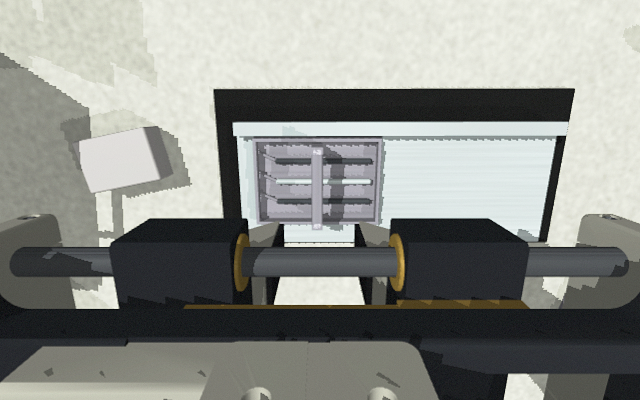

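```bash
python3 -m pendant '[[[-20,0,-10,0,0,0,0.2],[-60,0,-30,0,0,0,0.2],[-100,0,-50,0,0,0,0.2],[-130,0,-50,0,0,0,0.2],[-130,0,-50,0,0,0,0.2],[-130,0,-50,0,0,0,0.2]]]'
python3 - <<'E'
from h import *
st=arm.observe();im=get_image('wrist');np.save('w14.npy',np.r_[st['position'],st['ee_rot']])
cv2.imwrite('pics/c14.png',cv2.cvtColor(cv2.resize(im[0:200,180:560],None,fx=2,fy=3,interpolation=cv2.INTER_CUBIC),cv2.COLOR_RGB2BGR));save('w14',im)
save('t14',get_image('top'));s=get_image('scene');save('s14',cv2.resize(s[160:240,270:450],None,fx=4.4,fy=4.4,interpolation=cv2.INTER_CUBIC))
E
```

```text
clock: 28.28
position: [0.3787, 0.214, 0.3956]
ee_rot: [3.137, 0.155, -0.0]
force: [-0.2, 0.1, 0.6]
width: 0.402
```

View pics/c14.png

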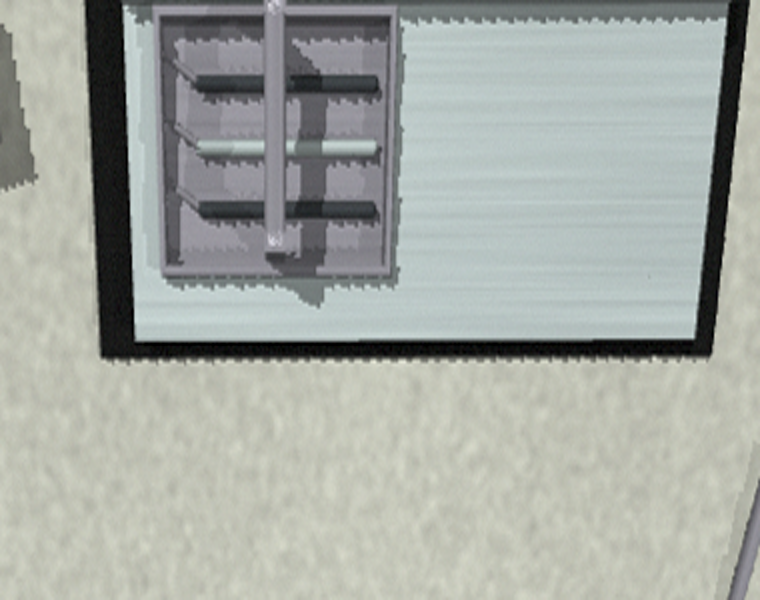

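View pics/s14.png

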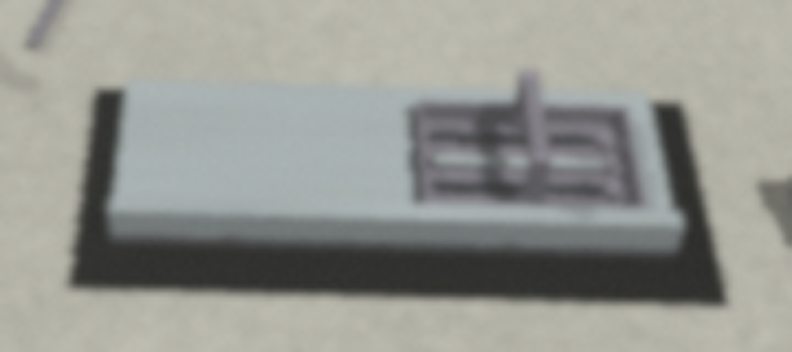

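View pics/t14.png

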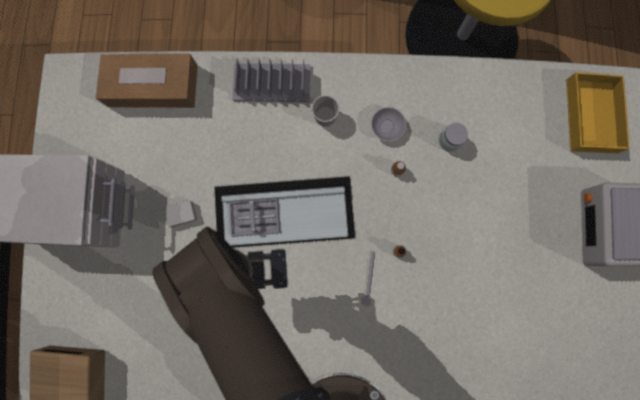

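```bash
python3 - <<'E'
from h import *
a=np.radians(5.6);Rz=np.array([[np.cos(a),-np.sin(a)],[np.sin(a),np.cos(a)]]);o=np.array([.5215,.1558])
v=np.load('w14.npy');c=cam('wrist',dict(position=v[:3],ee_rot=v[3:]))
f=lambda uv,z:((onplane(c,uv,z)[:,:2]-o)@Rz*1000).round(1).tolist()
q=lambda x,y:(180+x/2,y/3)
for z in(.025,.030):print(z,'rim',f([q(152,8),q(398,8),q(391,276),q(163,276)],z))
print('bar',f([q(273,12),q(275,235)],.054),f([q(273,12),q(275,235)],.049))
v2=np.load('w13.npy');c2=cam('wrist',dict(position=v2[:3],ee_rot=v2[3:]))
im=cv2.imread('pics/w13.png');cv2.imwrite('pics/c13.png',cv2.resize(im[110:245,225:400],None,fx=4.4,fy=4.4,interpolation=cv2.INTER_CUBIC))
E
```

```text
0.025 rim [[32.2, 134.3], [32.2, 13.8], [-51.4, 13.6], [-51.4, 132.6]]
0.03 rim [[30.7, 133.4], [30.7, 14.7], [-51.7, 14.5], [-51.7, 131.7]]
bar [[22.5, 74.9], [-40.7, 74.0]] [[24.0, 74.9], [-40.3, 74.0]]
```

View pics/c13.png

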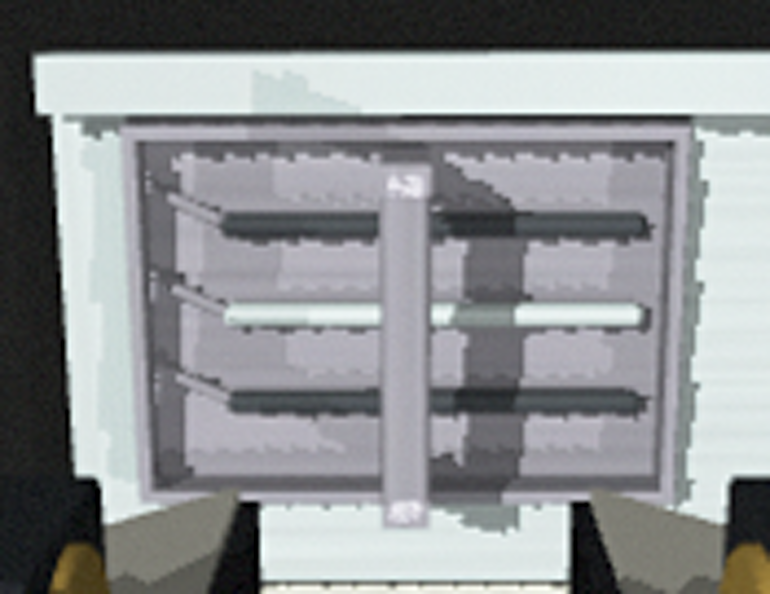

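```bash
python3 - <<'E'
from h import *
a=np.radians(5.6);Rz=np.array([[np.cos(a),-np.sin(a)],[np.sin(a),np.cos(a)]]);o=np.array([.5215,.1558])
C=[]
for n in('w13','w14'):
    v=np.load(n+'.npy');C.append(cam('wrist',dict(position=v[:3],ee_rot=v[3:])))
q=lambda x,y:(180+(x+.5)/2-.5,(y+.5)/3-.5)
g=lambda x,y:(225+(x+.5)/4.4-.5,110+(y+.5)/4.4-.5)
print('plate',((onplane(C[1],[q(135,342),q(695,339)],.016)[:,:2]-o)@Rz*1000).round(1).tolist())
def tri(u,v):
    A=[];b=[]
    for c,x in((C[0],u),(C[1],v)):
        p,d=ray(c,x);d=d[0]/np.linalg.norm(d);M=np.eye(3)-np.outer(d,d);A.append(M);b.append(M@p)
    X=np.linalg.lstsq(np.vstack(A),np.hstack(b),rcond=None)[0]
    return ((X[:2]-o)@Rz*1000).round(1),(X[2]*1000).round(1)
for nm,u,v in[('TL',g(122,126),q(152,8)),('TR',g(692,120),q(398,8)),('BR',g(680,502),q(391,276)),('BL',g(143,500),q(163,276)),('plateTL?bar-x',g(406,527),q(275,245))]:print(nm,tri(u,v))
c=cam('top');im=cv2.imread('pics/top0.png')
im2=cv2.imread('pics/t14.png');cv2.imwrite('pics/c15.png',cv2.resize(im2[170:255,205:365],None,fx=5,fy=5,interpolation=cv2.INTER_CUBIC))
E
```

```text
plate [[-73.4, 150.6], [-72.4, -153.7]]
TL (array([ 33.3, 134.8]), np.float64(22.2))
TR (array([34.3, 13.2]), np.float64(18.8))
BR (array([-50.9,  13. ]), np.float64(22.4))
BL (array([-50.8, 133.9]), np.float64(21.2))
plateTL?bar-x (array([-43.7,  74.3]), np.float64(57.3))
```

View pics/c15.png

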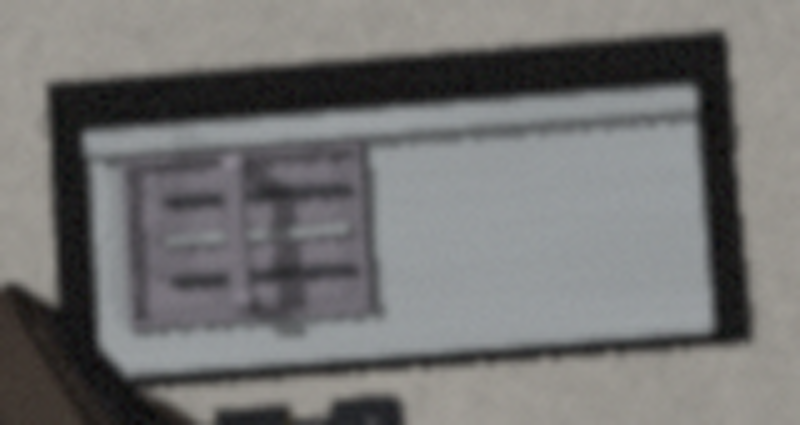

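```bash
python3 -m pendant '[[[-10,0,10,0,0.1,0,0.2],[-30,0,30,0,0.25,0,0.2],[-50,0,60,0,0.4,0,0.2],[-60,0,90,0,0.55,0,0.2],[-60,0,110,0,0.6,0,0.2],[-60,0,110,0,0.6,0,0.2],[-60,0,110,0,0.6,0,0.2]]]'
python3 - <<'E'
from h import *
st=arm.observe();im=get_image('wrist');save('w15',im);print(st['position'])
E
```

```text
clock: 29.3
position: [0.3434, 0.208, 0.2915]
ee_rot: [3.057, 0.131, 0.622]
force: [1.0, -0.2, -0.4]
width: 0.401
[0.34340189 0.20796276 0.29149712]
```

View pics/w15.png

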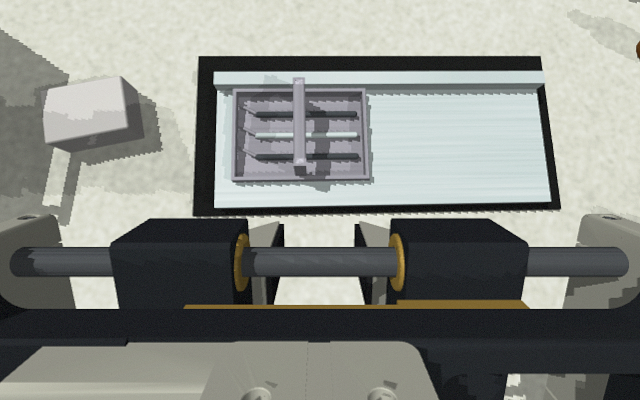

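```bash
python3 - <<'E'
import cv2
im=cv2.imread('pics/w15.png');cv2.imwrite('pics/c16.png',cv2.resize(im[65:215,205:385],None,fx=4.4,fy=4,interpolation=cv2.INTER_CUBIC))
E
```

```text
(no output)
```

View pics/c16.png

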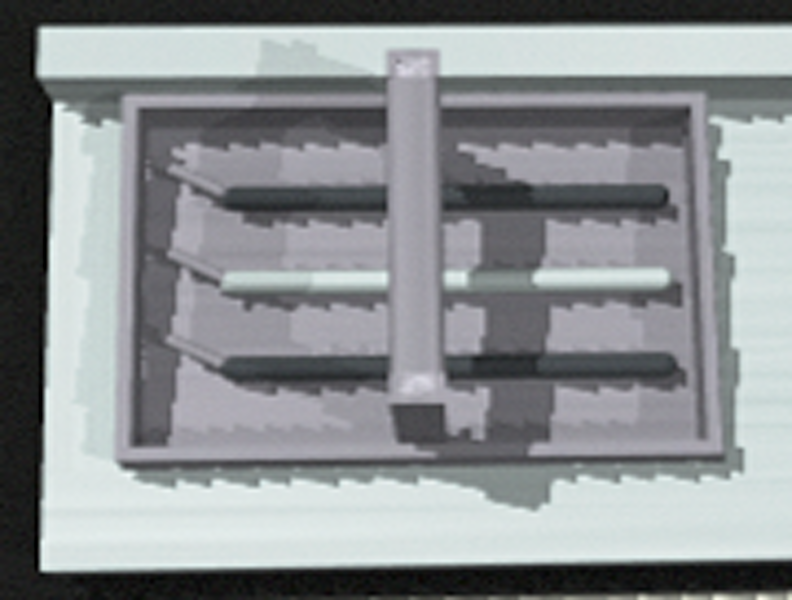

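```bash
python3 - <<'E'
from h import *
a=np.radians(5.6);Rz=np.array([[np.cos(a),-np.sin(a)],[np.sin(a),np.cos(a)]]);o=np.array([.5215,.1558])
st=arm.observe();c=cam('wrist',st)
def W(x,y,z): return np.r_[o+Rz@[x/1e3,y/1e3],z/1e3]
for nm,pts in {'home':[(-49.5,40,25),(-49.5,110,25),(-49.5,40,16),(-49.5,110,16)],'onplate':[(-49.5,40,30),(-49.5,110,30),(-49.5,40,16),(-49.5,110,16)],'plate edge':[(-72.8,40,16),(-72.8,110,16)],'fence in':[(36.4,110,28),(36.4,-100,28)],'+x rim':[(34.5,134,25),(34.5,134,30)],'bar':[(-43,73.5,54),(-43,73.5,49)]}.items():print(nm,proj(c,[W(*p) for p in pts]).round(1).tolist())
E
```

```text
home [[341.0, 176.3], [260.1, 177.0], [339.9, 178.3], [261.5, 179.1]]
onplate [[341.6, 175.1], [259.2, 175.8], [339.9, 178.3], [261.5, 179.1]]
plate edge [[340.7, 204.1], [261.3, 205.1]]
fence in [[260.6, 82.1], [490.6, 82.6]]
+x rim [[234.2, 85.6], [232.9, 82.9]]
bar [[301.9, 160.9], [302.0, 162.5]]
```

```bash
python3 -c "
from h import *
print(arm.sign_off())"
```

```text
the job is handed in; nothing more can be done
None
```

I put the tray in the pocket and handed the job in at about 29 s of the 64 s allowed. My last checks showed it home and released; no verdict is reported.

**What I did:**
- I gripped the tray by its carry bar and carried it level past the bottles. I set it down flat on the clear end at holder y of about -74 mm, then moved it to within about 1–2 mm of the fence.
- I opened the fingers a little around the bar and pushed the tray along +y with about 1–3 N. It dipped nose first, then its tail dropped into the pocket.
- I then opened the gripper and backed the arm clear.

**Forces:** The highest reading was during the small move towards the fence. The wrist read about 8 N upward and 6 N sideways, so roughly 12 N of tray on plate, and I eased it straight away. I only have the reading at the end of each move, so brief peaks in between were not seen.

**Last checks:**
- **Level:** The tail rim lined up with the fence. In the oblique view, the +x rim and the wall visible on the -x side both fit the home height (25 mm), not the on-plate height (30 mm).
- **Position:** The tray centre is at about holder (-8.5, 74) mm, within the limits. The fence and clear-end edges I measured agree with a plate shift of about (-7, -2) mm.
- **Bystanders:** None looked displaced when I compared the top views by eye; I did not measure them.

**Checks that disagreed:**
- Triangulating the rim from two wrist views gave 19–22 mm, about 4 mm below the expected 25 mm. I put that down to a short baseline, and no corner looked raised.
- One single view put the -x rim at -51.4 mm, just past the measured pocket edge (-50.7 mm). That is within the calibration error, and the oblique view did not show it sitting on the plate.

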